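# Load and secure a lens wash rack

## Robot

A 6-joint arm with a two-finger parallel gripper is mounted at the origin on the work surface. World frame = base frame: x ahead of the robot, y to its left, z up, the work surface at z = 0. Lengths are in m, angles in rad, forces in N, time in s.
With the tool pointing down it reaches from about 0.275 to 0.75 m from the base axis. Payload 10.2 kg.
Tool frame: the origin (TCP) lies midway between the tips of the shut fingers; the grasp point (between the pads) lies 19 mm behind it (env.hold_point_z is the distance from the TCP to the grasp point, in m); z points along the fingers, y is the line along which they close (so a half turn about z gives the same grasp; the last joint's range is limited). The gripper opens to 85 mm and grips with 20 to 120 N. Pads are 22 mm wide; open, the fingers measure 114 mm over their backs; the gripper's body (76 mm by 85 mm) begins 54 mm behind the grasp point. The pads swing forward as they close: fully open they stand 13 mm farther back than shut.
Start: joints at [0.887, 0.313, 1.498, -0, 1.331, -0.223], TCP at [0.233, 0.47, 0.231] pointing down, gripper open.
Joint ranges: [-2.94, 2.94], [-0.97, 2.17], [0.19, 2.56], [-1.23, 4.37], [0.02, 3.11], [-2.88, 2.88]. Speed limits (rad/s): [2.39, 2.39, 3.01, 3.14, 3.14, 3.14].

## Interface

Orientations are given as a unit quaternion [x, y, z, w].
In Python, from bench import env, kinematics, monitor, eyes, job gives the robot as it stands. The module is installed in compiled form; this text tells all that it offers. Calls block until the motion is done:
- env.reach(position, orientation): joint-space move of the TCP to a pose.
- env.movel(position, velocity=0.15, frame=None, guard=None): straight line of the TCP; frame=None keeps the orientation; velocity is the mean speed in m/s. With guard (N) it stops when the force on the tool has changed by that much, and returns True; else False.
- env.set_joints(angles): joint-space move.
- env.release() and env.close_gripper(effort=None): open the fingers fully, or close them until they stop; effort is the grip in N (None keeps the last).
- env.hold(seconds).
- kinematics.ik(position, orientation): joint angles nearest the present ones, or None.
- monitor.sense(): the state.
- eyes.grab_frame(name): name is "side" or "top" or "wrist"; returns a dict with "frame" (384x512x3 uint8, red, green, blue), "mtx" (3x3 intrinsics, pixels), "view" (4x4, takes a point from world to camera coordinates). Camera axes: x right, y down, z forward; pixel columns grow to the right and rows downward; lengths in m; the calibration is good to about 2 mm. A picture is of the moment at which its call begins. There is no depth.
A pose or a line that the arm cannot do raises env.MotionError and nothing moves.
- job.hand_in(): hands the job in; it is judged then, once.
The state is a dict: "clock": time; "joints": joint angles; "qvel": joint speeds; "joint_efforts": joint torques, N m; "position": TCP position; "ee_rot": TCP orientation; "contact_force": force on the tool from outside, world axes, zero at the start; "ft_torque": the same for the moment, N m; "finger_gap": opening from 0.0 (shut) to 1.0 (fully open); "gripper_force": force on a finger pad.
Only numpy, scipy, OpenCV 4.12 (cv2) and the standard library are available. Lean on these libraries where they do the work, as an engineer would, in place of code of your own. Each camera call takes 0.05 s, during which the arm holds its last target. There are 200 camera calls.

## Task

Make this batch of lenses ready for the wash: seat every small flanged lens from the green tray, dome up, in a pocket of its own in the ladder rack, leaving the one large lens in the tray. Then lay the hold-down bar flat across the rack's two end supports with a pin standing in each forked end, and clip one of the spring clips parked on the tray's rim upright onto each pin, right down against the bar so that it cannot lift off. Do not disturb the large lens or the other things standing about.

Things in the scene. Friction and masses are not known exactly. Their poses are not given: they have to be found in the camera images.
- rack: Fixed bare-aluminium ladder rack, 60 mm wide (its x), 306 mm long (its y); origin under its centre, on the table, z up. Rails and cross bars, top face 16 mm above the table, form a row of five square pockets, 30 x 30 mm clear, 48 mm apart along y, open below. At each end a 30 x 30 mm support block, top 34 mm above the table, centred 138 mm from the middle, carries an upright pin.
- pocket1 (a point): Centre of pocket 1 of the rack, at the rack's top face (16 mm above the table). Pockets 1 to 5 lie in order along the rack's +y, pocket 3 in the middle.
- pocket2 (a point): Centre of pocket 2 of the rack, at the rack's top face (16 mm above the table). Pockets 1 to 5 lie in order along the rack's +y, pocket 3 in the middle.
- pocket3 (a point): Centre of pocket 3 of the rack, at the rack's top face (16 mm above the table). Pockets 1 to 5 lie in order along the rack's +y, pocket 3 in the middle.
- pocket4 (a point): Centre of pocket 4 of the rack, at the rack's top face (16 mm above the table). Pockets 1 to 5 lie in order along the rack's +y, pocket 3 in the middle.
- pocket5 (a point): Centre of pocket 5 of the rack, at the rack's top face (16 mm above the table). Pockets 1 to 5 lie in order along the rack's +y, pocket 3 in the middle.
- pin_l (a point): Foot of the fixed steel pin at the rack's +y end, on the pin's axis, on top of the support block (34 mm above the table). The pin is 8 mm thick, straight to 58 mm and tapering to its tip at 64 mm above the table.
- pin_r (a point): The same for the pin at the rack's -y end.
- lens1: Small lens, 22 g: white flange disc 38 mm across, 7 to 16 mm above the underside, clear dome on it to 21 mm, spigot beneath 27 mm across, tapering to 22 mm at the bottom. Origin: centre of the underside, z up. It stands in the tray on its spigot. Seated, its flange lies on the rack's top face and its origin is 9 mm above the table. Only 3 to 5 of lens1 to lens5 are there in a run.
- lens2: Small lens, 22 g: white flange disc 38 mm across, 7 to 16 mm above the underside, clear dome on it to 21 mm, spigot beneath 27 mm across, tapering to 22 mm at the bottom. Origin: centre of the underside, z up. It stands in the tray on its spigot. Seated, its flange lies on the rack's top face and its origin is 9 mm above the table. Only 3 to 5 of lens1 to lens5 are there in a run.
- lens3: Small lens, 22 g: white flange disc 38 mm across, 7 to 16 mm above the underside, clear dome on it to 21 mm, spigot beneath 27 mm across, tapering to 22 mm at the bottom. Origin: centre of the underside, z up. It stands in the tray on its spigot. Seated, its flange lies on the rack's top face and its origin is 9 mm above the table. Only 3 to 5 of lens1 to lens5 are there in a run.
- lens4: Small lens, 22 g: white flange disc 38 mm across, 7 to 16 mm above the underside, clear dome on it to 21 mm, spigot beneath 27 mm across, tapering to 22 mm at the bottom. Origin: centre of the underside, z up. It stands in the tray on its spigot. Seated, its flange lies on the rack's top face and its origin is 9 mm above the table. Only 3 to 5 of lens1 to lens5 are there in a run.
- lens5: Small lens, 22 g: white flange disc 38 mm across, 7 to 16 mm above the underside, clear dome on it to 21 mm, spigot beneath 27 mm across, tapering to 22 mm at the bottom. Origin: centre of the underside, z up. It stands in the tray on its spigot. Seated, its flange lies on the rack's top face and its origin is 9 mm above the table. Only 3 to 5 of lens1 to lens5 are there in a run.
- big_lens: Large lens of the same form, 55 mm across, 30 mm high, among the small ones in the tray; not part of this batch, too big for the pockets; stays in the tray. Origin at the centre of its underside.
- bar: Loose steel bar, 0.2 kg, flat on the table before the rack: 30 mm wide (x), 308 mm long (y), 6 mm thick; origin: centre of its underside. Each end is forked: open slot 13 mm wide from 130 mm off the middle to the end. On top, grip rib 14 mm thick (x), 60 mm long (y), 6 to 28 mm above the underside. Either way round fits. Laid, its underside is 34 mm, its top 40 mm above the table.
- clip1: Sprung two-jaw steel clip, 60 g, parked upright, jaws down, on the tray's near wall. Origin: on the hinge axis (its x), midway between the jaws; y: pinching direction; z: up to the handles. Jaw pads 20 mm wide (x), 22 to 34 mm below the hinge, 34 mm being its lower end. Each handle ends in a roller 8 mm thick, 20 mm long (x), 38 mm above the hinge, 50 mm over both rollers (y) when parked.
- clip2: Like clip1. Squeezing the rollers along y opens the jaws, up to a stop at about 30 mm over the rollers (then 42 mm above the hinge) with the pads some 18 mm apart; it takes 6 N. On a pin, any pinching direction suits; with the jaw ends on the bar the hinge is 74 mm above the table. When let go a clip rides up a few mm before it bites unless it is followed down while the fingers open.
- clip1_b (a joint): Opening angle of one jaw of clip1 (the other mirrors it), rad: about -0.08 shut on nothing, 0 on the tray wall, about 0.05 on a pin, 0.25 squeezed fully open.
- clip2_b (a joint): Opening angle of one jaw of clip2 (the other mirrors it), rad: about -0.08 shut on nothing, 0 on the tray wall, about 0.05 on a pin, 0.25 squeezed fully open.
- tray: Fixed green lens tray, 260 mm (its x) by 300 mm (its y), walls 45 mm high and 5 mm thick, floor 5 mm thick with paper on it; origin at the centre of its underside on the table. The clips sit on its near (-x) wall, mid-plane at x = -127.5 mm, hinge 57 mm above the table. Tray and rack stand side by side, either one on the left.
- jar: White closed jar 68 mm across, 85 mm high, beyond the rack and tray. Leave alone. Origin at the centre of its underside.
- blower: Grey rubber blower bulb standing upright, 62 mm across, 95 mm high, beyond the rack and tray. Leave alone. Origin at the centre of its underside.
- loupe: Metal eyepiece loupe standing upright, 42 mm across, 36 mm high, beyond the rack and tray. Leave alone. Origin at the centre of its underside.
- tweezers: Steel tweezers lying flat, 120 mm long, 10 mm high, between tray and rack. Leave alone. Origin at the centre of the underside.

How it is judged:
On the way, in this order (a step that is already met when the one before it is completed fails the run):
1. every small lens that is there is seated in a pocket of the rack (z of each of lens1, lens2, lens3, lens4, lens5 in the frame of rack below 0.0115 m and angle between each of lens1, lens2, lens3, lens4, lens5's own z axis and vertical below 0.12 rad and linear speed of each of lens1, lens2, lens3, lens4, lens5 below 0.03 m/s and (horizontal distance between lens1 and pocket1 below 0.004 m or horizontal distance between lens1 and pocket2 below 0.004 m or horizontal distance between lens1 and pocket3 below 0.004 m or horizontal distance between lens1 and pocket4 below 0.004 m or horizontal distance between lens1 and pocket5 below 0.004 m) and (horizontal distance between lens2 and pocket1 below 0.004 m or horizontal distance between lens2 and pocket2 below 0.004 m or horizontal distance between lens2 and pocket3 below 0.004 m or horizontal distance between lens2 and pocket4 below 0.004 m or horizontal distance between lens2 and pocket5 below 0.004 m) and (horizontal distance between lens3 and pocket1 below 0.004 m or horizontal distance between lens3 and pocket2 below 0.004 m or horizontal distance between lens3 and pocket3 below 0.004 m or horizontal distance between lens3 and pocket4 below 0.004 m or horizontal distance between lens3 and pocket5 below 0.004 m) and (horizontal distance between lens4 and pocket1 below 0.004 m or horizontal distance between lens4 and pocket2 below 0.004 m or horizontal distance between lens4 and pocket3 below 0.004 m or horizontal distance between lens4 and pocket4 below 0.004 m or horizontal distance between lens4 and pocket5 below 0.004 m) and (horizontal distance between lens5 and pocket1 below 0.004 m or horizontal distance between lens5 and pocket2 below 0.004 m or horizontal distance between lens5 and pocket3 below 0.004 m or horizontal distance between lens5 and pocket4 below 0.004 m or horizontal distance between lens5 and pocket5 below 0.004 m)), for 0.2 s.
2. the hold-down bar lies flat on both end supports, a pin in each fork (z of bar in the frame of rack between 0.0315 and 0.036 m and x of bar in the frame of rack between -0.005 and 0.005 m and y of bar in the frame of rack between -0.008 and 0.008 m and angle between the y axis of bar and the y axis of rack, either way round below 0.04 rad and angle between bar's own z axis and vertical below 0.03 rad and linear speed of bar below 0.03 m/s and contact force between bar and the fingers below 0.2 N), for 0.2 s.
3. a clip pinches each pin, right down at the bar (((horizontal distance between clip1 and pin_l below 0.009 m and z of clip1 in the frame of rack between 0.07 and 0.083 m and angle between each of clip1, clip2's own z axis and vertical below 0.25 rad and contact force between each of clip1, clip2 and rack above 2 N and linear speed of each of clip1, clip2 below 0.03 m/s and horizontal distance between clip2 and pin_r below 0.009 m and z of clip2 in the frame of rack between 0.07 and 0.083 m) or (horizontal distance between clip1 and pin_r below 0.009 m and z of clip1 in the frame of rack between 0.07 and 0.083 m and angle between each of clip1, clip2's own z axis and vertical below 0.25 rad and contact force between each of clip1, clip2 and rack above 2 N and linear speed of each of clip1, clip2 below 0.03 m/s and horizontal distance between clip2 and pin_l below 0.009 m and z of clip2 in the frame of rack between 0.07 and 0.083 m))), for 0.2 s.
At the end, for the whole second after the job is handed in: Each small lens in a pocket (4 mm, flange down to 2.5 mm, level); bar flat on both supports, a pin in each fork (5 mm across, 8 mm along); a clip pinching each pin with 2 N or more, upright to 0.25 rad, hinge within 9 mm of the pin's axis, jaw ends within 9 mm of the bar; all at rest (all of step 1 and z of bar in the frame of rack between 0.0315 and 0.036 m and x of bar in the frame of rack between -0.005 and 0.005 m and y of bar in the frame of rack between -0.008 and 0.008 m and angle between the y axis of bar and the y axis of rack, either way round below 0.04 rad and angle between bar's own z axis and vertical below 0.03 rad and linear speed of bar below 0.03 m/s and ((horizontal distance between clip1 and pin_l below 0.009 m and z of clip1 in the frame of rack between 0.07 and 0.083 m and angle between each of clip1, clip2's own z axis and vertical below 0.25 rad and contact force between each of clip1, clip2 and rack above 2 N and linear speed of each of clip1, clip2 below 0.03 m/s and horizontal distance between clip2 and pin_r below 0.009 m and z of clip2 in the frame of rack between 0.07 and 0.083 m) or (horizontal distance between clip1 and pin_r below 0.009 m and z of clip1 in the frame of rack between 0.07 and 0.083 m and angle between each of clip1, clip2's own z axis and vertical below 0.25 rad and contact force between each of clip1, clip2 and rack above 2 N and linear speed of each of clip1, clip2 below 0.03 m/s and horizontal distance between clip2 and pin_l below 0.009 m and z of clip2 in the frame of rack between 0.07 and 0.083 m))); the robot touches nothing.
It fails at once if the large lens is moved more than 4 cm (distance of big_lens from where it was at the start of the episode above 0.04 m).
It fails at once if the jar, blower, loupe or tweezers are moved more than 3 cm (distance of any of jar, blower, loupe, tweezers from where it was at the start of the episode above 0.03 m).
Of lens1, lens2, lens3, lens4, lens5 only 3 to 5 are there at a start; the rules pass over those that are not, and their reading is None.
At some moment in a run one of lens1, lens2, lens3, lens4, lens5, bar may be knocked a few centimetres aside while the robot is not near it.
It also fails if it takes over 210 s, if anything falls off the work surface, if the arm or the gripper's body presses on something with over 40 N, if the wrist force passes 120 N, or if a joint passes its speed limit or range.

## Working session

There is one attempt and no reset: what is moved stays moved. The work goes in short steps, each a Python script; the robot and the scene stay as the last script left them, time stands still between calls to the robot, and variables do not carry over. Pictures are saved under pics/ and viewed, at most 14 in all, crops included, and the job is handed in when it is done.

```bash
mkdir -p pics
python3 - <<'E'
from bench import env, kinematics, monitor, eyes, job
import cv2,numpy as np
for n in("top","side"):
    f=eyes.grab_frame(n); cv2.imwrite(f"pics/{n}0.png",cv2.resize(f["frame"][:,:,::-1],(800,600),interpolation=cv2.INTER_CUBIC))
    print(n,f["mtx"].tolist(),np.round(f["view"],4).tolist())
s=monitor.sense();print(s)
print(env.hold_point_z)
E
```

```text
top [[411.637372394427, 0.0, 260.0417863965727], [0.0, 411.637372394427, 189.75767071133458], [0.0, 0.0, 1.0]] [[0.016, -0.9996, 0.0245, 0.0017], [-0.981, -0.0205, -0.1931, 0.6054], [0.1935, -0.0209, -0.9809, 0.9756], [0.0, 0.0, 0.0, 1.0]]
side [[485.77481586722604, 0.0, 253.71972307939706], [0.0, 485.77481586722604, 194.1864459593593], [0.0, 0.0, 1.0]] [[0.9793, -0.2019, 0.0107, -0.5812], [-0.0961, -0.5115, -0.8539, 0.1389], [0.1779, 0.8352, -0.5203, 1.1001], [0.0, 0.0, 0.0, 1.0]]
{'clock': 0.1, 'joints': array([ 8.86554803e-01,  3.13399008e-01,  1.49837237e+00,  2.75438807e-06,
        1.33102213e+00, -2.23393855e-01]), 'qvel': array([ 9.41290057e-04, -3.87268647e-04, -2.00446963e-03,  1.71191386e-03,
        2.44039730e-04,  4.37656552e-05]), 'joint_efforts': array([ 1.70106414e-03, -4.12899506e+01, -2.60141730e+01, -1.83270299e-04,
        2.98348081e-03, -7.00015789e-05]), 'position': array([0.2333237 , 0.47003599, 0.23078553]), 'ee_rot': array([ 2.28390454e-01,  9.73569432e-01, -5.39065400e-04, -2.64429411e-04]), 'contact_force': array([ 0.25583332, -0.43193608,  0.10844503]), 'ft_torque': array([ 0.05302292, -0.0055763 , -0.03907786]), 'gripper_force': 0.0, 'finger_gap': 1.0028294104315547}
0.0187
```

View pics/top0.png

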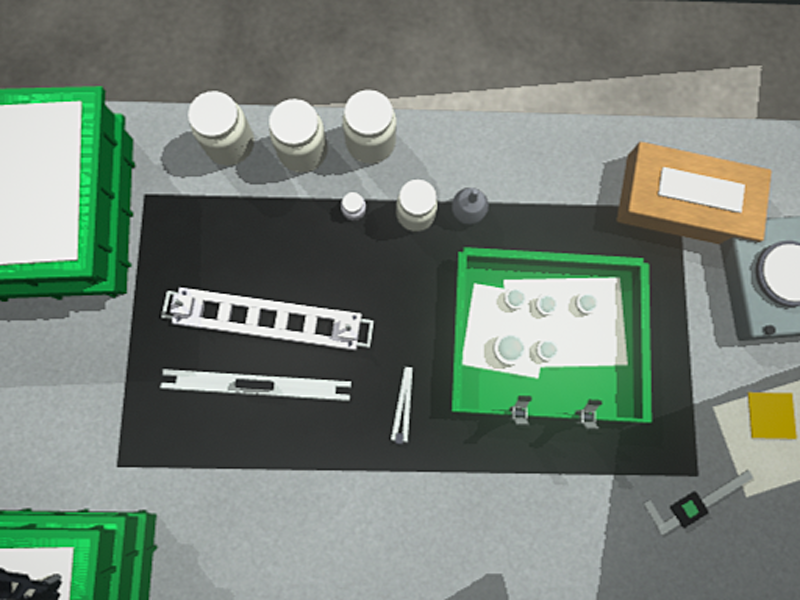

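View pics/side0.png

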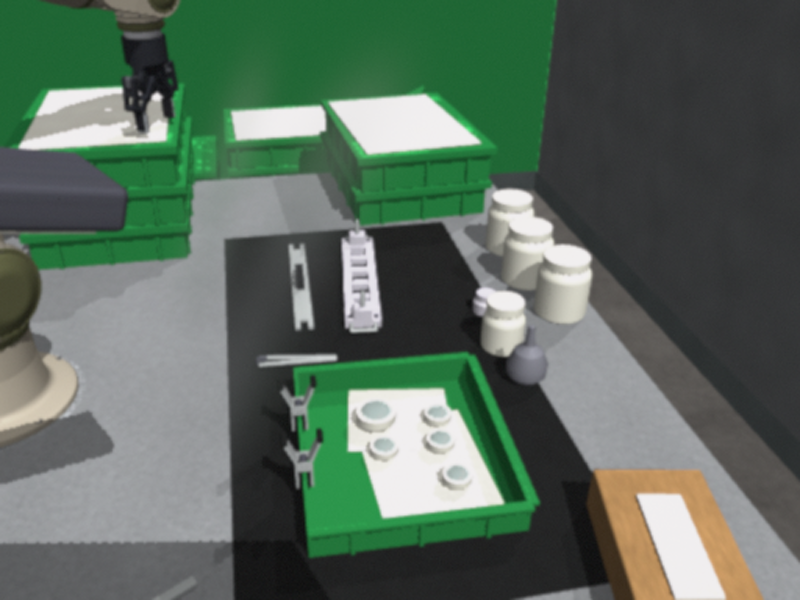

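```bash
cat > h.py <<'E'
from bench import env, kinematics, monitor, eyes, job
import cv2, numpy as np
def ray(f,px,z):
    """pixel (col,row in 512x384) -> world point at height z"""
    V=f["view"];R=V[:3,:3];c=-R.T@V[:3,3]
    d=R.T@np.linalg.inv(f["mtx"])@np.array([px[0],px[1],1.0])
    return c+d*(z-c[2])/d[2]
def proj(f,p):
    q=f["mtx"]@(f["view"][:3,:3]@np.asarray(p,float)+f["view"][:3,3]); return q[:2]/q[2]
def down(p,a):
    """quaternion, tool down, fingers closing along world angle a; picks the half turn with the smaller wrist angle"""
    best=None
    for k in(0,np.pi):
        th=a+np.pi/2+k; q=np.array([np.cos(th/2),np.sin(th/2),0,0]); j=kinematics.ik(p,q)
        if j is not None and (best is None or abs(j[5])<best[0]): best=(abs(j[5]),q)
    return best[1]
def save(f,name,x0=0,y0=0,w=512,h=384):
    s=min(800/w,600/h); im=f["frame"][y0:y0+h,x0:x0+w,::-1]
    cv2.imwrite("pics/"+name,cv2.resize(np.ascontiguousarray(im),None,fx=s,fy=s,interpolation=cv2.INTER_CUBIC)); print("scale",s)
E
python3 - <<'E'
from h import *
f=eyes.grab_frame("top"); S=1.5625
for n,p,z in [("pk1",(325,327),.016),("pk3",(268,318),.016),("pk5",(210,310),.016),("bar",(254,385),.028),("l1",(514,299),.025),("l2",(545,304),.025),("l3",(586,303),.025),("l4",(545,351),.025),("big",(509,348),.033),("c1",(520,404),.095),("c2",(590,405),.095)]:
    print(n,ray(f,np.array(p)/S,z).round(4))
rk=ray(f,np.array((268,318))/S,.016)
import pickle
for name,p in (("wr",[rk[0]-.08,rk[1],.36]),("wt",[.40,-.22,.36])):
    try:
        env.reach(p,down(p,0 if name=="wr" else np.pi/2)); 
    except Exception as e: print(name,e); continue
    g=eyes.grab_frame("wrist"); pickle.dump(g,open(name+".pkl","wb")); save(g,name+".png")
    print(monitor.sense()["position"],monitor.sense()["joints"].round(2),monitor.sense()["clock"])
E
```

```text
pk1 [0.5595 0.1458 0.016 ]
pk3 [0.5727 0.2406 0.016 ]
pk5 [0.5842 0.3369 0.016 ]
bar [0.4616 0.2543 0.028 ]
l1 [ 0.6115 -0.1676  0.025 ]
l2 [ 0.6041 -0.2194  0.025 ]
l3 [ 0.6072 -0.2883  0.025 ]
l4 [ 0.5254 -0.2173  0.025 ]
big [ 0.5283 -0.1565  0.033 ]
c1 [ 0.4365 -0.1605  0.095 ]
c2 [ 0.4368 -0.2668  0.095 ]
scale 1.5625
[0.49202595 0.24146733 0.35963597] [0.24 0.32 1.17 0.   1.66 0.24] 1.5833
scale 1.5625
[ 0.40041894 -0.21938743  0.36001887] [-0.76  0.1   1.43  0.    1.61  0.81] 3.35
```

View pics/wr.png

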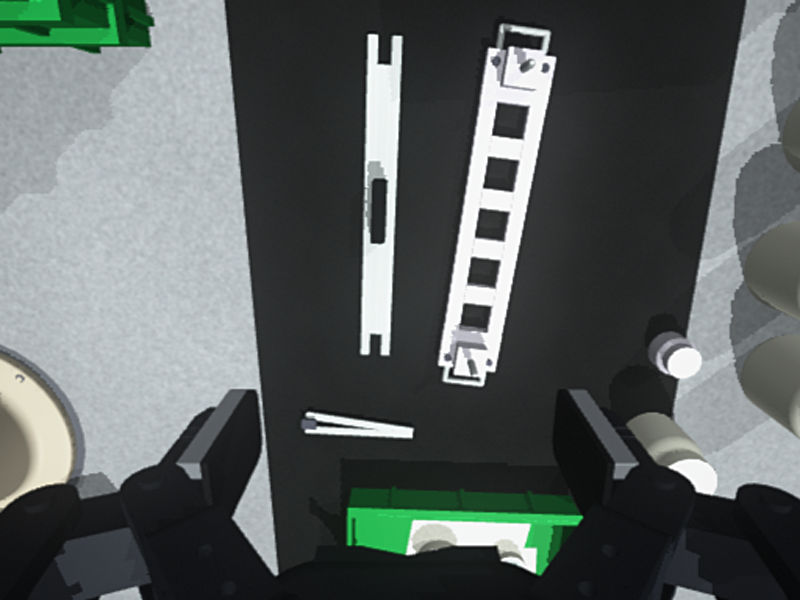

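View pics/wt.png

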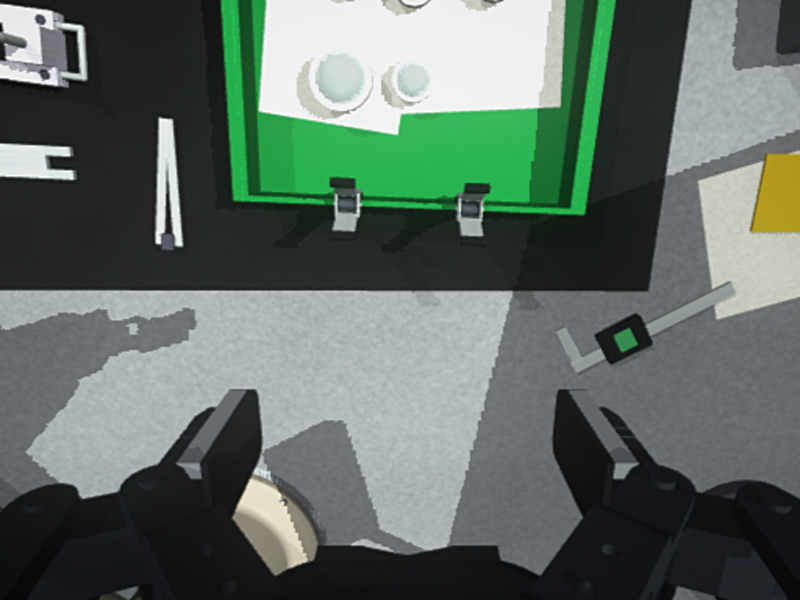

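```bash
cat >> h.py <<'E'
def pocket_fit(frames, x0):
    """fit rack (x,y,yaw) to the dark pocket openings seen in frames"""
    from scipy.optimize import least_squares
    sq=np.array([[-1,-1],[1,-1],[1,1],[-1,1]])*.015
    def pred(f,s,i):
        c,sn=np.cos(s[2]),np.sin(s[2]); R=np.array([[c,-sn],[sn,c]])
        P=(R@(sq+[0,(i-2)*.048]).T).T+s[:2]
        a,b=[np.float32([proj(f,[*p,z]) for p in P]) for z in(.016,0)]
        _,poly=cv2.intersectConvexConvex(a,b); return poly.reshape(-1,2)
    obs=[]
    for k,f in enumerate(frames):
        g=(f["frame"].max(2)<90).astype(np.uint8)
        n,lab,st,cen=cv2.connectedComponentsWithStats(g)
        for i in range(5):
            m=pred(f,x0,i).mean(0); area=cv2.contourArea(pred(f,x0,i))
            ok=[j for j in range(1,n) if .4*area<st[j,4]<1.8*area]
            if not ok: continue
            j=min(ok,key=lambda j:np.hypot(*(cen[j]-m)))
            if np.hypot(*(cen[j]-m))<15: obs.append((k,i,cen[j]))
    def cent(p):
        M=cv2.moments(np.float32(p)); return np.array([M["m10"],M["m01"]])/M["m00"]
    res=lambda s:np.concatenate([cent(pred(frames[k],s,i))-c for k,i,c in obs])
    r=least_squares(res,x0,x_scale=[.01,.01,.1],diff_step=1e-4); return r.x,np.sqrt(np.mean(r.fun**2)),len(obs)
E
python3 - <<'E'
from h import *
import pickle
wr=pickle.load(open("wr.pkl","rb")); t=eyes.grab_frame("top")
x0=[.5727,.2406,.12]
for fr in([wr],[t],[wr,t]): print(pocket_fit(fr,x0))
S=1.5625
for p in((368,35),(402,37),(361,353),(390,355)): print("bar",ray(wr,np.array(p)/S,.006).round(4))
p=[.50,-.22,.36]; env.reach(p,down(p,np.pi/2)); g=eyes.grab_frame("wrist"); pickle.dump(g,open("wt2.pkl","wb")); save(g,"wt2.png",60,0,400,300)
print("tcp px",proj(g,monitor.sense()["position"])*S)
E
```

```text
(array([ 0.57517999,  0.24239658, -0.12177306]), np.float64(0.10941602420372892), 4)
(array([ 0.57427289,  0.24434799, -0.12609508]), np.float64(0.07579565017025128), 5)
(array([ 0.57487124,  0.24302327, -0.121982  ]), np.float64(0.37850271272259456), 9)
bar [0.4574 0.41   0.006 ]
bar [0.4876 0.4085 0.006 ]
bar [0.4436 0.1043 0.006 ]
bar [0.4746 0.1021 0.006 ]
scale 2.0
tcp px [410.90956862 398.31460868]
```

View pics/wt2.png

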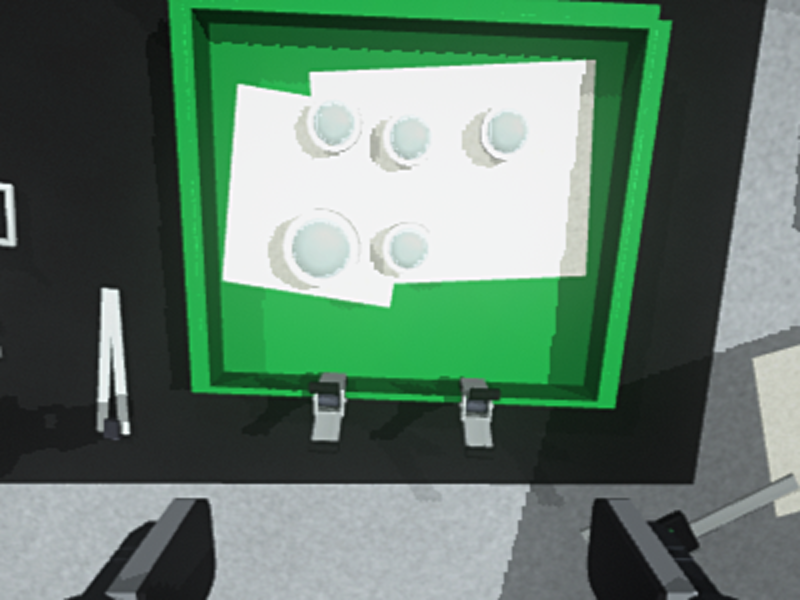

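```bash
cat >> h.py <<'E'
def domes(f,z=.022,amin=15):
    """bluish-grey clear domes: world xy and area of each blob"""
    a=f["frame"].astype(int); r,g,b=a[...,0],a[...,1],a[...,2]
    m=((g-r>6)&(g-r<40)&(abs(g-b)<15)&(g>110)).astype(np.uint8)
    m=cv2.morphologyEx(m,cv2.MORPH_OPEN,np.ones((3,3),np.uint8))
    n,_,st,c=cv2.connectedComponentsWithStats(m)
    return [(ray(f,c[i],z)[:2].round(4).tolist(),int(st[i,4]),c[i].round(1).tolist()) for i in range(1,n) if st[i,4]>=amin]
E
python3 - <<'E'
from h import *
import pickle
g=pickle.load(open("wt2.pkl","rb")); t=eyes.grab_frame("top")
for p,z in((335,125),.022),((408,136),.022),((507,131),.022),((408,246),.022),((322,247),.03): print(ray(g,(p/np.array(2)+[0,0] if 0 else np.array(p)/2+[60,0]),z).round(4))
for f in(g,t): print(*domes(f),sep="\n"); print()
E
```

```text
[ 0.6143 -0.1721  0.022 ]
[ 0.6073 -0.2228  0.022 ]
[ 0.6107 -0.2916  0.022 ]
[ 0.532  -0.2232  0.022 ]
[ 0.5319 -0.1612  0.03  ]
([0.6782, -0.4642], 86, [446.2, 11.3])
([0.6787, -0.48], 23, [458.2, 10.9])
([0.5558, -0.4856], 3833, [446.2, 106.6])
([0.6158, -0.1703], 337, [226.1, 61.3])
([0.6103, -0.2906], 317, [312.8, 65.8])
([0.6065, -0.2231], 327, [264.2, 68.6])
([0.5756, -0.5719], 132, [509.4, 92.3])
([0.5913, -0.484], 16, [449.5, 80.5])
([0.5849, -0.4931], 18, [455.2, 85.3])
([0.5489, 0.0679], 167, [63.1, 110.7])
([0.5558, 0.1344], 18, [16.2, 105.7])
([0.53, -0.1585], 640, [219.8, 124.3])
([0.5301, -0.2227], 278, [263.7, 124.3])
([0.5138, -0.5501], 21, [485.0, 136.0])
([0.5074, -0.5655], 15, [494.4, 140.4])
([0.5027, -0.5577], 18, [488.5, 143.5])
([0.4946, -0.5516], 65, [483.2, 148.9])
([0.4947, -0.5281], 57, [467.5, 148.8])
([0.4792, -0.5189], 18, [459.5, 159.0])
([0.472, 0.1738], 21, [2.6, 162.6])
([0.4724, 0.1022], 93, [49.6, 162.5])
([0.4616, 0.1713], 52, [5.8, 169.3])
([0.455, 0.0045], 46, [115.4, 173.7])
([0.452, 0.1036], 87, [51.3, 175.5])
([0.4315, -0.1643], 36, [225.8, 
[... 5086 characters left out ...]
])
([0.2098, 0.0741], 53, [231.6, 353.0])
([0.2101, 0.1954], 27, [181.2, 352.3])
([0.2065, 0.1774], 22, [188.6, 354.0])
([0.2042, 0.1391], 20, [204.6, 355.2])
([0.2036, 0.0153], 15, [256.0, 356.0])
([0.2042, -0.0331], 15, [276.0, 356.0])
([0.1979, 0.1006], 34, [220.5, 358.1])
([0.1957, 0.03], 37, [249.8, 359.4])
([0.1943, 0.0041], 20, [260.6, 360.2])
([0.1826, 0.0788], 53, [229.4, 365.0])
([0.17, 0.0293], 56, [249.9, 370.8])
([0.1725, 0.1139], 21, [214.6, 369.3])
([0.1694, 0.0458], 15, [243.0, 371.0])
([0.1602, 0.0623], 15, [236.0, 375.0])
([0.1507, 0.089], 55, [224.7, 379.2])
([0.1469, 0.0206], 18, [253.3, 381.2])
([0.147, -0.0034], 18, [263.4, 381.2])
([0.1446, 0.0619], 15, [236.0, 382.0])
```

```bash
cat >> h.py <<'E'
RACK=np.array([.5747,.2434,-.124])
def rk(x,y):
    c,s=np.cos(RACK[2]),np.sin(RACK[2]); return np.array([RACK[0]+c*x-s*y,RACK[1]+s*x+c*y])
def tray_lenses():
    f=eyes.grab_frame("top")
    d=[(np.array(p)+[.0004,-.0006],a) for p,a,_ in domes(f) if .45<p[0]<.69 and -.37<p[1]<-.09]
    return [p for p,a in d if 50<a<115],[p for p,a in d if a>=115 and a<260]
def best_angle(p,others):
    def clr(a):
        u=np.array([np.cos(a),np.sin(a)]);v=np.array([-u[1],u[0]]);m=1
        for o,r in others:
            x,y=abs((o-p)@u),abs((o-p)@v); m=min(m,np.hypot(max(.018-x,0,x-.058),max(0,y-.0115))-r)
        return m
    A=np.linspace(-np.pi/2,np.pi/2,61)[1:]
    c=np.array([clr(a) for a in A]); good=[a for a,k in zip(A,c) if k>min(c.max()-1e-6,.012)]
    a=min(good,key=abs); return a,clr(a)
def up(z=.16,v=.25):
    p=monitor.sense()["position"]; env.movel([p[0],p[1],z],velocity=v)
def pick_place(p,others,pk):
    a,c=best_angle(p,others); print("pick",p,"angle %.2f clr %.4f"%(a,c))
    h=[*p,.16]; env.reach(h,down(h,a)); 
    if env.movel([*p,.014],velocity=.12,guard=8): print("guard hit"); 
    env.close_gripper(effort=30); s=monitor.sense(); print("gap",s["finger_gap"],s["gripper_force"])
    up(); s=monitor.sense(); print("lifted gap",s["finger_gap"],s["gripper_force"])
    q=rk(0,(pk-3)*.048); h=[*q,.16]; env.reach(h,down(h,RACK[2]))
E
python3 - <<'E'
from h import *
p=[.45,.15,.3]; env.reach(p,down(p,0))
S,B=tray_lenses(); print(S,B)
i=int(np.argmin([s[0] for s in S])); O=[(s,.019) for k,s in enumerate(S) if k!=i]+[(b,.0275) for b in B]
for k in range(len(S)): print(k,best_angle(S[k],[(s,.019) for j,s in enumerate(S) if j!=k]+[(b,.0275) for b in B]))
pick_place(S[i],O,1)
g=eyes.grab_frame("wrist"); save(g,"held1.png"); print(monitor.sense()["clock"], monitor.sense()["position"])
E
```

```text
[array([ 0.615 , -0.1698]), array([ 0.6059, -0.2228]), array([ 0.6101, -0.2909]), array([ 0.5298, -0.2226])] [array([ 0.5305, -0.1601])]
0 (np.float64(-0.7853981633974483), np.float64(0.013411331111684622))
1 (np.float64(-0.6283185307179586), np.float64(0.01235401669460912))
2 (np.float64(0.0), np.float64(0.03925804665451804))
3 (np.float64(-0.6283185307179586), np.float64(0.011975011825038972))
pick [ 0.5298 -0.2226] angle -0.63 clr 0.0120
gap 0.4207561274276205 29.645271599292755
lifted gap 0.42280512122758723 30.019288659095764
scale 1.5625
11.0083 [0.5631131  0.14696512 0.15984798]
```

View pics/held1.png

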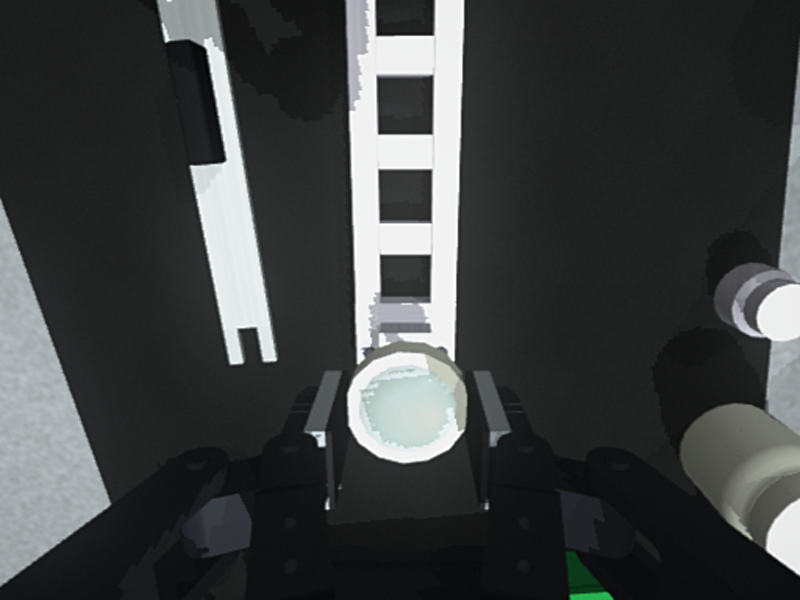

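```bash
cat >> h.py <<'E'
def lower(pk,dxy=(0,0)):
    q=rk(0,(pk-3)*.048)+dxy
    env.movel([*q,.06],velocity=.2)
    hit=env.movel([*q,.0195],velocity=.04,guard=6); s=monitor.sense(); print("lower",pk,hit,s["position"].round(4),s["contact_force"].round(1))
    env.release(); up(.16)
E
python3 - <<'E'
from h import *
g=eyes.grab_frame("wrist"); S=1.5625; t=monitor.sense()["position"]
print(ray(g,np.array((407,403))/S,.167)[:2]-t[:2], ray(g,np.array((407,403))/S,.167), rk(0,-.096))
lower(1)
g=eyes.grab_frame("top")
print([d for d in domes(g,.026) if np.hypot(*(np.array(d[0])-rk(0,-.096)))<.03], rk(0,-.096))
save(g,"t1.png",100,150,160,120)
E
```

```text
[0.00032202 0.00247162] [0.56345165 0.14946064 0.167     ] [0.56282648 0.1481371 ]
lower 1 False [0.563  0.1481 0.0198] [-0.4 -0.1 -1. ]
[] [0.56282648 0.1481371 ]
scale 5.0
```

View pics/t1.png

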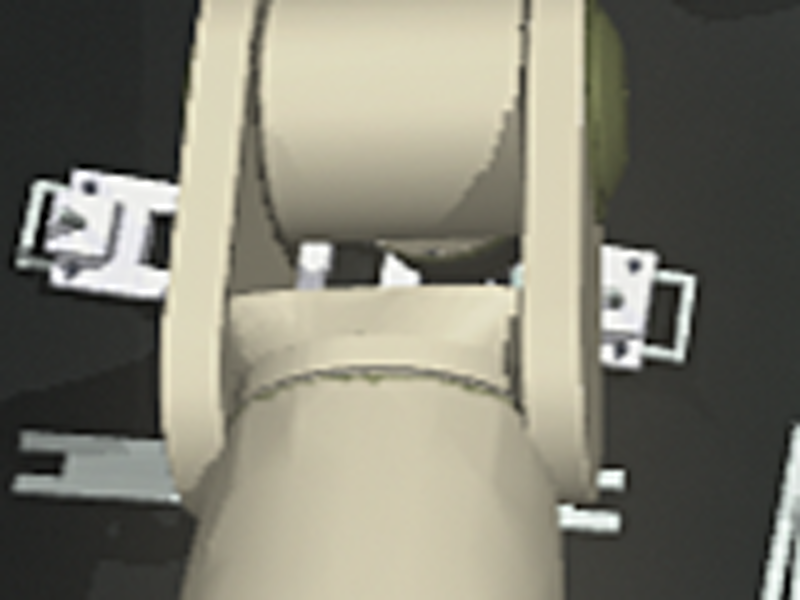

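```bash
cat >> h.py <<'E'
def park():
    p=[.33,.02,.3]; env.reach(p,down(p,0))
def rack_lenses(f=None):
    f=f or eyes.grab_frame("top"); out=[]
    c,s=np.cos(RACK[2]),np.sin(RACK[2])
    for p,a,_ in domes(f,.026):
        d=np.array(p)-RACK[:2]; x,y=c*d[0]+s*d[1],-s*d[0]+c*d[1]
        if abs(x)<.03 and abs(y)<.16 and 40<a<140: out.append((round(x,4),round(y,4),round(y/.048+3,2),a))
    return out
E
python3 - <<'E'
from h import *
park(); print(rack_lenses()); S,B=tray_lenses(); print(len(S),S,B); 
i=int(np.argmin([s[1] for s in S]))
pick_place(S[i],[(s,.019) for k,s in enumerate(S) if k!=i]+[(b,.0275) for b in B],2)
g=eyes.grab_frame("wrist"); t=monitor.sense()["position"]
print([(np.array(d[0])-t[:2],d[1]) for d in domes(g,.168) if d[1]>800])
lower(2); park(); f=eyes.grab_frame("top"); print(rack_lenses(f)); save(f,"t2.png",90,160,200,150); print(monitor.sense()["clock"])
E
```

```text
[(np.float64(-0.0003), np.float64(-0.0955), np.float64(1.01), 88)]
3 [array([ 0.6151, -0.1695]), array([ 0.6059, -0.2233]), array([ 0.6101, -0.2909])] [array([ 0.5305, -0.1601])]
pick [ 0.6101 -0.2909] angle 0.00 clr 0.0388
gap 0.42205430168478447 29.809513986110687
lifted gap 0.4201564850743954 30.012649297714233
[(array([-0.03959407,  0.11105112]), 897), (array([-0.11259407,  0.01365112]), 2113), (array([-0.00019407,  0.00075112]), 2547), (array([-0.11699407, -0.01814888]), 1396)]
lower 2 False [0.5689 0.1958 0.0198] [-0.8 -1.  -0.5]
[(np.float64(-0.0005), np.float64(-0.0492), np.float64(1.97), 99), (np.float64(-0.0005), np.float64(-0.0951), np.float64(1.02), 85)]
scale 4.0
25.8333
```

View pics/t2.png

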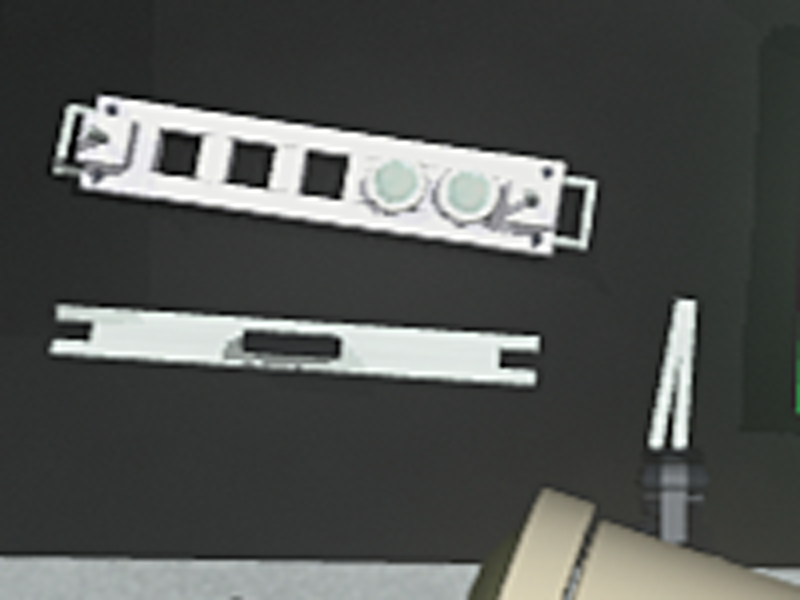

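Two lenses are seated in pockets 1 and 2 (crop px 468,192 and 395,185); bar undisturbed at (293,345). Now the other two.

Run:
```python
from h import *
for pk in(3,4):
    S,B=tray_lenses(); print(len(S),S,B)
    i=int(np.argmin([s[1] for s in S]))
    pick_place(S[i],[(s,.019) for k,s in enumerate(S) if k!=i]+[(b,.0275) for b in B],pk)
    lower(pk); park(); f=eyes.grab_frame("top"); print(rack_lenses(f)); print(monitor.sense()["clock"])
    if len(rack_lenses(f))<pk: break
S,B=tray_lenses(); print(S,B); print(pocket_fit([f],RACK))
q=[.40,.2515,.25]; env.reach(q,down(q,0)); g=eyes.grab_frame("wrist"); save(g,"wb.png")
import pickle; pickle.dump(g,open("wb.pkl","wb")); pickle.dump(f,open("tb.pkl","wb")); print(monitor.sense()["position"])
```

```text
2 [array([ 0.6049, -0.2242]), array([ 0.5882, -0.1896])] [array([ 0.5305, -0.1601])]
pick [ 0.6049 -0.2242] angle 0.42 clr 0.0127
gap 0.42014721406459593 29.753867983818054
lifted gap 0.4215334901165863 30.004016160964966
lower 3 False [0.5749 0.2434 0.0198] [ 0.3 -0.5  0.3]
[(np.float64(-0.0003), np.float64(-0.0009), np.float64(2.98), 97), (np.float64(-0.0005), np.float64(-0.0492), np.float64(1.97), 99), (np.float64(0.0003), np.float64(-0.0952), np.float64(1.02), 83)]
36.125
1 [array([ 0.5882, -0.1896])] [array([ 0.5307, -0.16  ])]
pick [ 0.5882 -0.1896] angle 0.47 clr 0.0135
gap 0.4244427679483008 29.713606238365173
lifted gap 0.4217700461511158 30.010578632354736
lower 4 False [0.5808 0.2911 0.0198] [-0.4  1.3  0.5]
[(np.float64(-0.0004), np.float64(0.046), np.float64(3.96), 89), (np.float64(-0.0002), np.float64(-0.0008), np.float64(2.98), 98), (np.float64(-0.0005), np.float64(-0.0492), np.float64(1.97), 99), (np.float64(-0.0003), np.float64(-0.0955), np.float64(1.01), 88)]
46.4667
[] [array([ 0.5305, -0.1598])]
(array([ 0.57463601,  0.24428081, -0.12234155]), np.float64(2.0088610049399448e-06), 1)
scale 1.5625
[0.40037039 0.25053163 0.25046313]
```

View pics/wb.png

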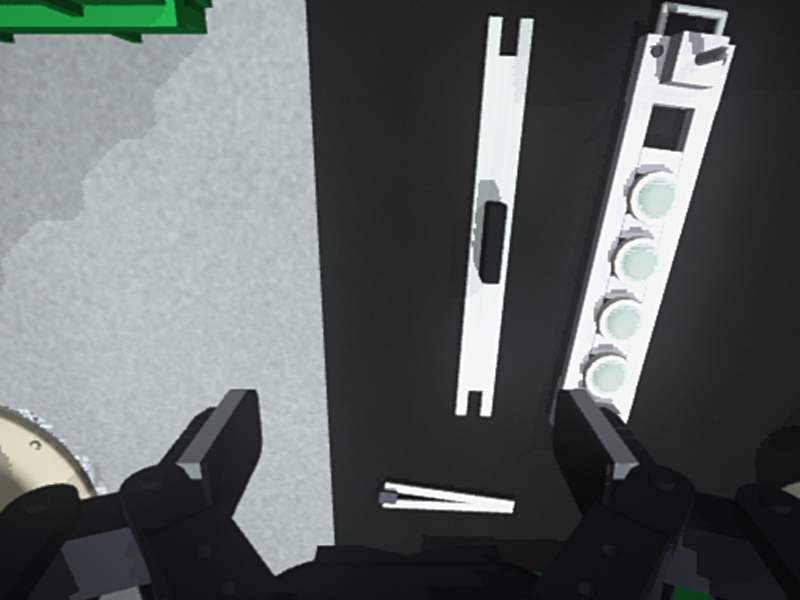

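Run:
```python
from h import *
import pickle
g=pickle.load(open("wb.pkl","rb"));f=pickle.load(open("tb.pkl","rb"))
W=[ray(g,np.array(p)/1.5625,.006)[:2] for p in((490,17),(533,19),(457,413),(491,415))]
T=[ray(f,np.array(p)/4+[90,160],.006)[:2] for p in((50,352),(57,305),(537,385),(541,337))]
P=[]
for c in(W,T):
    a,b=(c[0]+c[1])/2,(c[2]+c[3])/2; d=a-b; P.append([*((a+b)/2),np.arctan2(-d[0],d[1])]); print(P[-1],np.hypot(*d))
b=np.mean(P,0); print(b)
h=[b[0],b[1],.15]; env.reach(h,down(h,b[2])); env.movel([b[0],b[1],.009],velocity=.12,guard=10)
env.close_gripper(effort=60); s=monitor.sense(); print(s["position"],s["finger_gap"],s["contact_force"])
up(.15); q=rk(0,0); h=[*q,.15]; env.reach(h,down(h,RACK[2])); env.movel([*q,.077],velocity=.1)
s=monitor.sense(); print(s["position"],s["finger_gap"],s["contact_force"],s["clock"])
w=eyes.grab_frame("wrist"); t=eyes.grab_frame("top"); save(w,"hb.png",90,0,340,255); pickle.dump((w,t),open("hb.pkl","wb"))
A=t["frame"][165:240,95:165];B=t["frame"][165:240,200:270]
cv2.imwrite("pics/hbt.png",cv2.resize(np.hstack([A,B])[:,:,::-1],None,fx=5.6,fy=5.6,interpolation=cv2.INTER_CUBIC))
```

```text
[np.float64(0.4655807960243153), np.float64(0.25676675041471786), np.float64(-0.04415874489961552)] 0.3062638315061728
[np.float64(0.4633812549433063), np.float64(0.25488434152182815), np.float64(-0.049015352142671414)] 0.3107206449023225
[ 0.46448103  0.25582555 -0.04658705]
[0.46469713 0.25586165 0.00923141] 0.1481070999137107 [-0.23710621  0.30346824  2.77758467]
[0.57504339 0.24353115 0.07775198] 0.14483131166996652 [-0.00789253  0.22606889 -1.40891448] 52.1917
scale 2.3529411764705883
```

View pics/hb.png

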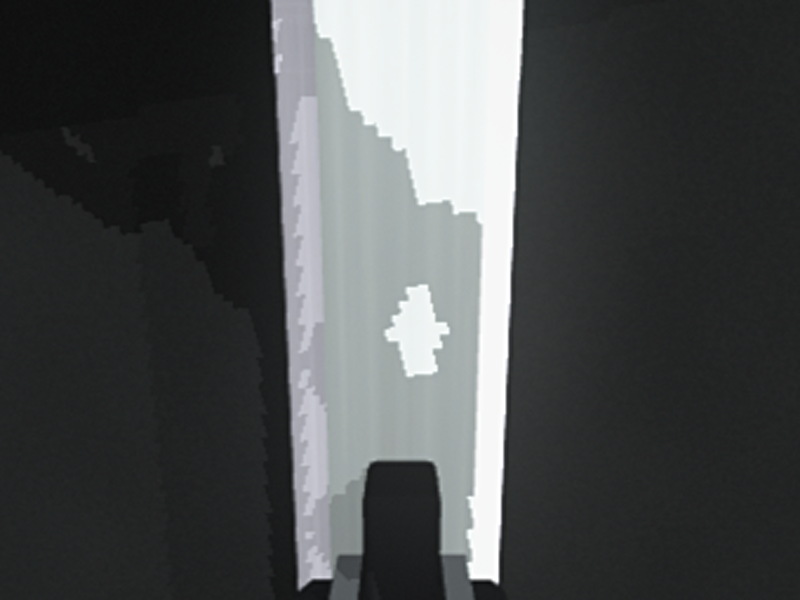

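View pics/hbt.png

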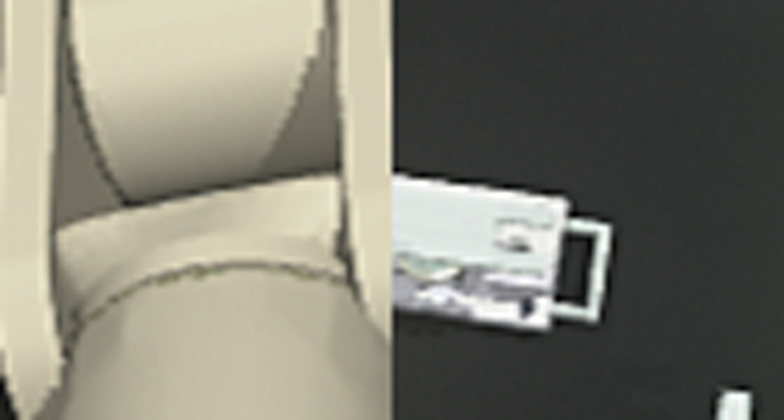

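Run:
```python
from h import *
q=rk(0,0); hit=env.movel([*q,.0434],velocity=.03,guard=8); s=monitor.sense(); print(hit,s["position"],s["contact_force"],s["ft_torque"])
```

```text
False [0.57480565 0.24341775 0.04360393] [ 0.64056348  0.16038687 -1.87007026] [-0.00560909 -0.03452113 -0.01214734]
```

Run:
```python
from h import *
import pickle
env.release(); up(.2); h=[.38,-.215,.28]; env.reach(h,down(h,np.pi/2))
w=eyes.grab_frame("wrist"); t=eyes.grab_frame("top"); pickle.dump((w,t),open("cl.pkl","wb")); print(monitor.sense()["position"],monitor.sense()["clock"])
A=cv2.resize(t["frame"][170:240,95:255],(800,350),interpolation=cv2.INTER_CUBIC)
B=cv2.resize(w["frame"][70:195,130:380],(500,250),interpolation=cv2.INTER_CUBIC)
C=np.zeros((600,800,3),np.uint8); C[:350]=A; C[350:,:500]=B; 
D=cv2.resize(t["frame"][245:285,310:400],(300,133),interpolation=cv2.INTER_CUBIC); C[350:483,500:]=D
cv2.imwrite("pics/mos.png",C[:,:,::-1])
```

```text
[ 0.38038313 -0.21459658  0.27985441] 56.9667
```

View pics/mos.png

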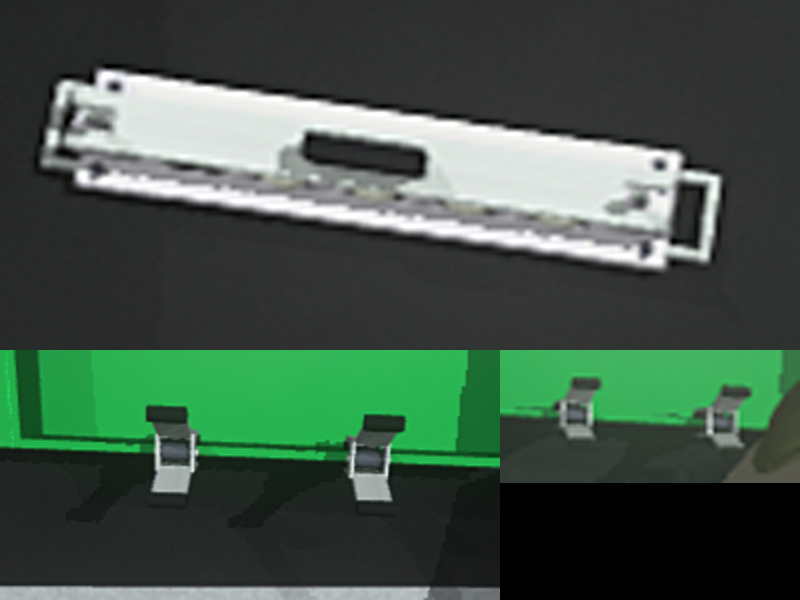

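Run:
```python
from h import *
import pickle
w,t=pickle.load(open("cl.pkl","rb"))
W=lambda p:np.array([130+p[0]/2,70+(p[1]-350)/2]); T=lambda p:np.array([310+(p[0]-500)/3.3333,245+(p[1]-350)/3.325])
for f,M,L in((w,W,[((166,413),(167,499),(174,452)),((384,423),(375,506),(368,458))]),(t,T,[((585,383),(582,433),(575,412)),((735,391),(727,440),(721,420))])):
    for i,o,h in L:
        a,b,c=ray(f,M(i),.097)[:2],ray(f,M(o),.097)[:2],ray(f,M(h),.060)[:2]
        print("in",a.round(4),"out",b.round(4),"mid",((a+b)/2).round(4),"sep",np.hypot(*(a-b)).round(4),"yaw",np.arctan2(*(a-b)[::-1]).round(3),"hinge",c.round(4))
for p in((30,437),(490,463)): print(ray(w,W(p),.045).round(4))
print(ray(w,W((20,450)),.045),ray(w,W((470,462)),.045))
```

```text
in [ 0.4469 -0.1672] out [ 0.405  -0.1659] mid [ 0.426  -0.1665] sep 0.0419 yaw -0.03 hinge [ 0.4251 -0.1654]
in [ 0.4424 -0.2735] out [ 0.4016 -0.2713] mid [ 0.422  -0.2724] sep 0.0408 yaw -0.053 hinge [ 0.4221 -0.2726]
in [ 0.445  -0.1667] out [ 0.4102 -0.1639] mid [ 0.4276 -0.1653] sep 0.0349 yaw -0.08 hinge [ 0.4254 -0.1666]
in [ 0.4412 -0.2733] out [ 0.407  -0.2662] mid [ 0.4241 -0.2698] sep 0.0349 yaw -0.203 hinge [ 0.4214 -0.2738]
[ 0.4321 -0.0816  0.045 ]
[ 0.4179 -0.3455  0.045 ]
[ 0.42480499 -0.07507476  0.045     ] [ 0.41846822 -0.33392612  0.045     ]
```

```bash
cat >> h.py <<'E'
def pick_clip(c,a=-.035):
    h=[*c,.2]; env.reach(h,down(h,a)); print("desc hit",env.movel([*c,.080],velocity=.1,guard=6))
    env.close_gripper(effort=40); s=monitor.sense(); print("gap mm",s["finger_gap"]*85,s["gripper_force"])
    up(.11,.05); up(.25)
    s=monitor.sense(); print("gap mm",s["finger_gap"]*85,s["gripper_force"],s["contact_force"].round(2))
E
python3 - <<'E'
from h import *
pick_clip((.4256,-.1663))
q=rk(0,-.138); h=[*q,.25]; env.reach(h,down(h,RACK[2]+np.pi/2)); env.movel([*q,.14],velocity=.15)
s=monitor.sense(); print(s["position"],s["joints"].round(2),s["clock"])
import pickle; w=eyes.grab_frame("wrist"); f=eyes.grab_frame("side"); pickle.dump((w,f),open("hc.pkl","wb"))
C=np.zeros((600,800,3),np.uint8)
C[:,:450]=cv2.resize(w["frame"][184:384,180:330],(450,600),interpolation=cv2.INTER_CUBIC)
x,y=map(int,proj(f,[*q,.08])); print(x,y)
C[:,450:]=cv2.resize(f["frame"][y-60:y+60,x-35:x+35],(350,600),interpolation=cv2.INTER_CUBIC)
cv2.imwrite("pics/hc.png",C[:,:,::-1])
E
```

```text
desc hit False
gap mm 26.42967690062182 38.969736099243164
gap mm 26.555418337111313 39.399102330207825 [ 0.08 -0.78 -0.77]
[0.55816841 0.10621874 0.14103554] [-0.02  0.49  1.49  0.    1.16 -1.46] 63.6333
232 179
```

View pics/hc.png

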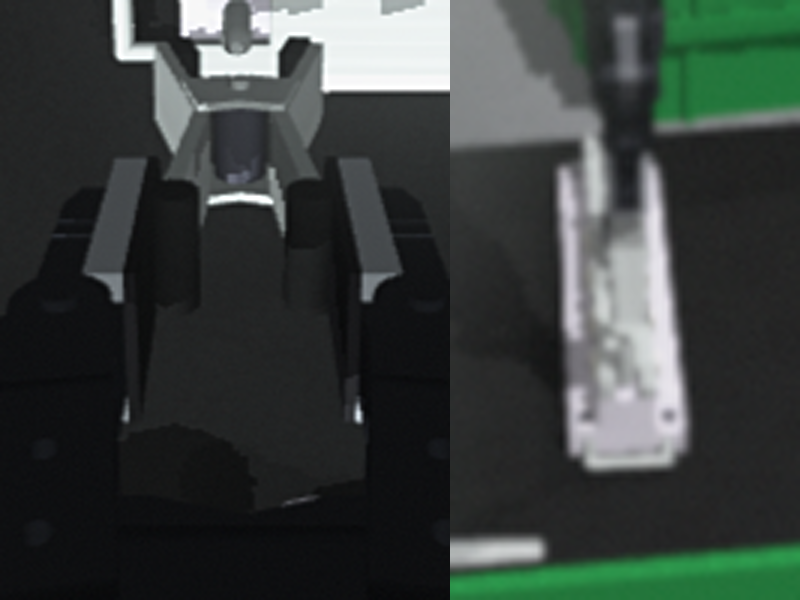

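Run:
```python
from h import *
import pickle
w,f=pickle.load(open("hc.pkl","rb")); M=lambda x,y:np.array([180+x/3,184+y/3]); q=rk(0,-.138)
t=monitor.sense()["position"]; print("tcp",t,"pin est",q)
print("hinge",ray(w,M(238,155),.120),"rollers mid",ray(w,M(243,240),.16))
print("pin tip",ray(w,M(237,45),.064))
print("tcp px",(proj(w,t)-[180,184])*3, "hinge pred px",(proj(w,t-[0,0,.021])-[180,184])*3,"pin tip pred",(proj(w,[*q,.064])-[180,184])*3)
```

```text
tcp [0.55813423 0.1063636  0.14108198] pin est [0.55763182 0.10645959]
hinge [0.55860973 0.10685862 0.12      ] rollers mid [0.55327208 0.10831286 0.16      ]
pin tip [0.55613156 0.10684635 0.064     ]
tcp px [234.45574224 208.05009067] hinge pred px [235.0198086  153.16406535] pin tip pred [236.18283229  51.06407612]
```

```bash
cat >> h.py <<'E'
def clip_down(q):
    env.movel([*q,.110],velocity=.08)
    hit=env.movel([*q,.090],velocity=.02,guard=8); s=monitor.sense(); print("contact",hit,s["position"].round(4),s["contact_force"].round(1))
E
python3 - <<'E'
from h import *
clip_down(rk(-.0007,-.138))
E
```

```text
contact True [0.5574 0.1065 0.1029] [-0.7 -0.4  5.1]
```

Run:
```python
from h import *
q=rk(-.0007,-.138)
hit=env.movel([*q,.096],velocity=.01,guard=14); s=monitor.sense(); print("contact",hit,s["position"].round(4),s["contact_force"].round(1),s["ft_torque"].round(2),s["finger_gap"]*85)
f=eyes.grab_frame("side"); w=eyes.grab_frame("wrist")
C=np.zeros((600,800,3),np.uint8)
C[:,:450]=cv2.resize(w["frame"][184:384,180:330],(450,600),interpolation=cv2.INTER_CUBIC)
x,y=map(int,proj(f,[*q,.08])); print(proj(f,[*q,.04]),proj(f,[*q,.074]),proj(f,[*q,.116]),x,y)
C[:,450:]=cv2.resize(f["frame"][y-30:y+30,x-17:x+18],(350,600),interpolation=cv2.INTER_CUBIC)
cv2.imwrite("pics/hc2.png",C[:,:,::-1])
```

```text
contact True [0.5583 0.1064 0.1029] [-1.7 -0.3  6.5] [0.05 0.31 0.08] 26.45093866094926
[231.92545145 192.92956351] [231.75844565 181.62606044] [231.54550041 167.21322445] 231 179
```

```bash
cat >> h.py <<'E'
def roll_z(q,tag):
    """clip height from wrist view is weak; probe instead: shut fingers press into the V between the handles"""
def push(q,a,n=(6,12,20,30)):
    h=[*q,.2]; env.reach(h,down(h,a)); env.close_gripper(effort=20)
    env.movel([*q,.125],velocity=.1,guard=5)
    for g in n:
        hit=env.movel([*q,.070],velocity=.02,guard=g); s=monitor.sense(); print("push",g,hit,s["position"][2].round(4),s["contact_force"].round(1))
        if not hit: break
    up(.2); env.release()
E
python3 - <<'E'
from h import *
env.release(); s=monitor.sense(); print(s["position"],s["contact_force"].round(1),s["clock"])
up(.25)
q=rk(0,-.138); p=rk(-.13,-.138); h=[*p,.25]; env.reach(h,down(h,RACK[2]+np.pi/2))
w=eyes.grab_frame("wrist"); f=eyes.grab_frame("side")
import pickle; pickle.dump((w,f),open("c1.pkl","wb"))
for z in(.04,.074,.112): print(z,proj(w,[*q,z]),proj(f,[*q,z]))
park(); t=eyes.grab_frame("top"); pickle.dump(t,open("c1t.pkl","wb"))
for z in(.04,.074,.112): print(z,proj(t,[*q,z]))
E
```

```text
[0.55786455 0.10637363 0.10202844] [-0.5  0.1 -0.1] 65.8417
0.04 [259.11012552 266.65105015] [232.19376668 192.9209935 ]
0.074 [259.03514461 282.25466125] [232.03056574 181.61783288]
0.112 [258.93378882 303.34691446] [231.84260927 168.60012417]
0.04 [222.59477276 208.91255972]
0.074 [221.69670699 206.86640071]
0.112 [220.62001719 204.41326354]
```

Run:
```python
from h import *
import pickle
pick_clip((.4219,-.2728))
q=rk(-.0007,.138); h=[*q,.25]; env.reach(h,down(h,RACK[2]+np.pi/2)); env.movel([*q,.14],velocity=.15)
clip_down(q)
env.release(); up(.25)
V=[]
for y in(-.138,.138):
    Q=rk(0,y); p=rk(-.15,y); h=[*p,.22]
    env.reach(h,down(h,RACK[2]+np.pi/2)); w=eyes.grab_frame("wrist"); V.append(w); print([proj(w,[*Q,z]).round(1).tolist() for z in(.04,.074,.112)],monitor.sense()["joints"].round(2))
park(); t=eyes.grab_frame("top"); f=eyes.grab_frame("side"); pickle.dump((V,t,f),open("end.pkl","wb")); print(rack_lenses(t),monitor.sense()["clock"])
C=np.zeros((600,800,3),np.uint8)
for i,(w,y) in enumerate(zip(V,(-.138,.138))):
    x,r=map(int,proj(w,[*rk(0,y),.074])); x=min(max(x,50),462); r=min(max(r,40),334); print("crop",x-50,r-50)
    c=w["frame"][max(r-50,0):r+50,x-50:x+50]; C[:400,400*i:400*i+400]=cv2.resize(c,(400,400),interpolation=cv2.INTER_CUBIC)
C[400:,:450]=cv2.resize(t["frame"][160:240,90:270],(450,200),interpolation=cv2.INTER_CUBIC)
C[400:,450:]=cv2.resize(f["frame"][140:220,180:320],(350,200),interpolation=cv2.INTER_CUBIC)
cv2.imwrite("pics/end.png",C[:,:,::-1])
```

```text
desc hit False
gap mm 26.447366260686447 39.0915709733963
gap mm 26.400607487145493 39.39127206802368 [-0.39  0.37 -1.82]
contact True [0.5915 0.3805 0.1029] [-1.2 -0.3  4.1]
[[258.7, 294.1], [258.6, 313.3], [258.4, 339.6]] [ 0.02  0.11  1.78  0.    1.25 -1.43]
[[259.9, 294.1], [259.9, 313.3], [259.8, 339.7]] [ 0.53  0.48  1.29 -0.    1.38 -0.91]
[(np.float64(-0.0083), np.float64(0.0442), np.float64(3.92), 41), (np.float64(-0.0069), np.float64(-0.1028), np.float64(0.86), 73)] 82.625
crop 208 263
crop 209 263
```

View pics/end.png

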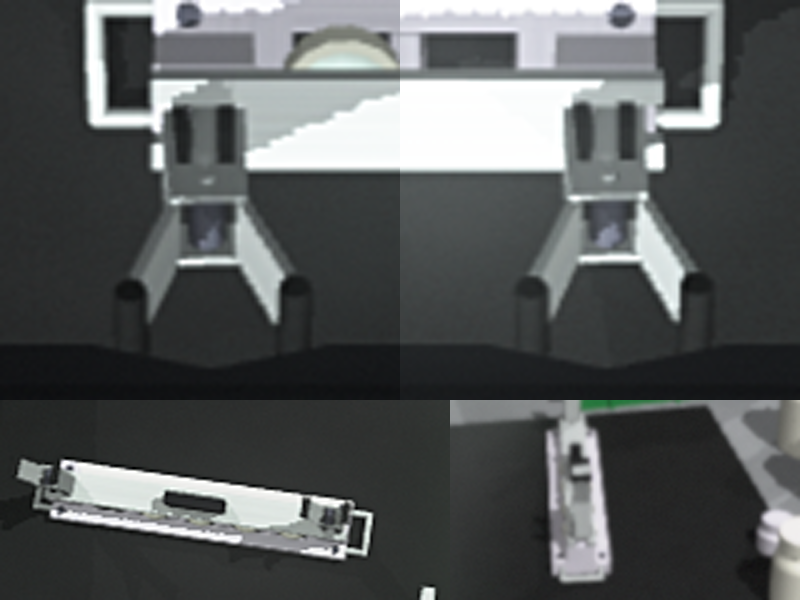

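Run:
```python
from h import *
import pickle
V,_,_=pickle.load(open("end.pkl","rb"))
q=rk(0,-.138); push(q,RACK[2])
for i,y in((0,-.138),):
    p=rk(-.15,y); h=[*p,.22]; env.reach(h,down(h,RACK[2]+np.pi/2)); w=eyes.grab_frame("wrist")
    a,b=[cv2.cvtColor(v["frame"],cv2.COLOR_RGB2GRAY) for v in(V[i],w)]
    for nm,(r0,r1,c0,c1) in dict(hinge=(309,330,245,272),rollers=(330,346,235,290),jaw=(288,312,247,271),bar=(260,284,272,300)).items():
        m=cv2.matchTemplate(b[r0-10:min(r1+10,384),c0-10:c1+10],a[r0:r1,c0:c1],cv2.TM_CCOEFF_NORMED); _,v,_,l=cv2.minMaxLoc(m); print(nm,l[0]-10,l[1]-10,round(v,3))
print(monitor.sense()["clock"])
```

```text
push 6 True 0.0893 [-0.7 -0.6  2.5]
push 12 True 0.0868 [-1.5 -2.2  5.2]
push 20 True 0.0863 [-2.9 -2.2  8.3]
push 30 True 0.0857 [-4.2 -1.8  9.4]
hinge 0 -1 0.934
rollers -1 -1 0.977
jaw 0 0 0.896
bar 1 0 0.961
91.0
```

Run:
```python
from h import *
import pickle
V,T,_=pickle.load(open("end.pkl","rb"))
q=rk(0,.138); push(q,RACK[2])
y=.138; p=rk(-.15,y); h=[*p,.22]; env.reach(h,down(h,RACK[2]+np.pi/2)); w=eyes.grab_frame("wrist")
def cmp(A,B,box):
    a,b=[cv2.cvtColor(v["frame"],cv2.COLOR_RGB2GRAY) for v in(A,B)]
    for nm,(r0,r1,c0,c1) in box.items():
        m=cv2.matchTemplate(b[r0-10:min(r1+10,384),c0-10:c1+10],a[r0:r1,c0:c1],cv2.TM_CCOEFF_NORMED); _,v,_,l=cv2.minMaxLoc(m); print(nm,l[0]-10,l[1]-10,round(v,3))
cmp(V[1],w,dict(hinge=(309,330,245,272),rollers=(330,346,235,290),jaw=(288,312,247,271),bar=(285,305,220,245)))
park(); t=eyes.grab_frame("top")
cmp(T,t,dict(left=(178,205,95,120),right=(194,220,205,235),bar=(190,215,130,190))); print(monitor.sense()["clock"])
```

```text
push 6 True 0.0895 [ 0.2 -0.3  3.9]
push 12 True 0.0867 [-2.  -1.1  4.7]
push 20 True 0.0863 [-2.2 -2.3  7.9]
push 30 True 0.0858 [-4.5 -2.3  8.7]
hinge -1 -1 0.962
rollers -2 -1 0.969
jaw -1 0 0.932
bar -1 0 0.923
left 0 0 0.944
right 0 0 0.936
bar 0 0 1.0
101.6417
```

Both clips behave identically and are pressed down to the same level; the bar hasn't moved. Handing in.

```bash
python3 -c "
from h import *
print(job.hand_in())"
```

```text
the job is handed in; nothing more can be done
None
```

I handed the job in at about 102 s of the 210 s, but no verdict came back: four small lenses are in pockets 1–4, the bar lies on both pins and a clip sits on each pin. The large lens stayed in the tray; I estimated clip height, within the limit, from camera images and push contact only, and did not measure the grip force.

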